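# Reset the test press with its interlock key

## Task

Reset the press's interlock: take the key from its stand, push it fully home in the keyhole on top of the control console, turn it clockwise to its stop, then back home, and withdraw it and stand it back in its stand. The lock plate was fitted a little off to one side, so feel for the keyhole with the bit. Be gentle, never pressing or twisting the key hard (keep below about 20 N), and leave everything else where it is.

Things in the scene. Friction and masses are not known exactly. Their poses are not given: they have to be found in the camera images.
- console: fixed grey control console, a hollow metal box 160 (x) x 200 (y) x 90 mm high; origin at the centre of its underside, z up. On its flat top: a steel lock plate (44 x 70 mm, 5 mm thick, face 95 mm above the origin) towards -x, a display, three low studs and, at x = 50, y = -65 mm, a round knob rising to 104 mm
- keyhole_mark (a point): nominal keyhole, on the face of the lock plate, at x = -20 mm, y = 0, z = 95 mm of the console; axes as the console's. The plate sits in a long mounting hole: the REAL keyhole lies up to 10 mm to either side of this point along the console's y (x is exact). It is a slot 18.5 mm along x by 7 mm along y through the 5 mm plate, mouth bevelled 1.5 mm at 45 degrees
- key_floor (a point): 18 mm below keyhole_mark: height of the bottom of the rotor's slot, where the key's end rests when fully home (its grip then 8 mm above the plate). The rotor, under the plate, has a slot 18.2 x 6.4 mm, in line with the keyhole at home. It turns once the key's end is 15.5 mm below the plate's face; while it is turned the bit is caught under the plate
- rotor (a joint): angle of the key switch's rotor, rad: 0 at home, growing as the key turns clockwise seen from above; hard stops at 0 and at 1.25 (72 degrees). A light spring (0.03 Nm at home, 0.07 Nm at the stop; friction 0.015 Nm) returns it home. The bit has about 0.08 rad of play in it either way
- key_centre (a point): centre of the key's black moulded grip, a box 32 (x) x 14 (y) x 44 mm (z), held by its two wide faces (along y); z up. Below it a round steel shank 5 mm thick, 16 mm long, then a flat steel bit 16 (x) x 5 (y) x 10 mm (z). End of the bit 48 mm below this point, underside of the grip 22 mm. 50 to 85 g. Fits the keyhole either way round, its x along the slot
- key: the same key; origin at the centre of the end of its bit, z up along the shank, x along the width of bit and grip
- stand: fixed aluminium key stand, a block 60 (x) x 50 (y) x 40 mm high, origin at the centre of its underside, z up. In the middle of its top a pocket 20 (x) x 8 (y) mm, 32 mm deep, mouth bevelled 1.5 mm. The key hangs in it upright, its grip resting on the block's top (grip's centre 62 mm above the origin), its x along the stand's x
- weight: bystander, not to be moved: turned brass calibration weight, 36 mm across, 45 mm tall, origin at the centre of its underside; stands beside the key stand
- tray: bystander, not to be moved: white plastic tray 110 x 240 x 50 mm, origin under its centre
- bowl: bystander, not to be moved: steel bowl 150 mm across, 60 mm tall, origin under its centre
- beaker: bystander, not to be moved: clear plastic beaker 76 mm across, 100 mm tall, origin under its centre
- jar_a: bystander, not to be moved: white sample jar 68 mm across, 90 mm tall, origin under its centre
- jar_b: bystander, not to be moved: second white sample jar, the same
- spatula: bystander, not to be moved: spatula 200 mm long lying flat, wooden handle, origin at its underside
Things that resemble listed ones, but are neither listed nor needed, are in the scene too. Of the things like the key, leave any that is red or yellow; of the rest the smaller one is meant.

How it is judged:
On the way, in this order (a step that is already met when the one before it is completed fails the run):
1. the key is fully home in the lock (tip at least 15.5 mm below the plate's face), the rotor not yet turned (z of key in the frame of console below 0.0795 m and horizontal distance between key and keyhole_mark below 0.015 m and value of joint rotor below 0.25 rad), for 0.1 s.
2. the key has turned the rotor clockwise to its stop (beyond 1.18 rad) (value of joint rotor above 1.18 rad and z of key in the frame of console below 0.083 m), for 0.15 s.
3. the rotor is back home (below 0.08 rad) with the key still in it (value of joint rotor below 0.08 rad and z of key in the frame of console below 0.083 m and horizontal distance between key and keyhole_mark below 0.015 m), for 0.1 s.
4. the key is withdrawn, its tip clear above the lock plate (z of key in the frame of console above 0.098 m and value of joint rotor below 0.08 rad), for 0.1 s.
At the end, for the whole second after the job is handed in: The key stands upright (within 7 degrees) and at rest in the stand's pocket, its grip down on the block (centre 58 to 65 mm above the stand's underside, tip within 6 mm of the stand's axis), released; the rotor is at home (below 0.08 rad) (horizontal distance between key and stand below 0.006 m and z of key_centre in the frame of stand between 0.058 and 0.065 m and angle between key_centre's own z axis and vertical below 0.12 rad and value of joint rotor below 0.08 rad and linear speed of key below 0.02 m/s); the robot touches nothing.
It fails at once if the key is pressed or twisted against the console, its lock plate or rotor with more than 45 N (contact force between key and console above 45 N).
It fails at once if a bystander is moved more than 20 mm (distance of any of weight, tray, bowl, beaker, jar_a, jar_b, spatula from where it was at the start of the episode above 0.02 m).
It also fails if it takes over 72 s, if anything falls off the work surface, if the arm or the gripper's body presses on something with over 40 N, if the wrist force passes 120 N, or if a joint passes its speed limit or range.

## Robot

A 7-joint arm with a two-finger parallel gripper is mounted at the origin on the work surface. World frame = base frame: x ahead of the robot, y to its left, z up, the work surface at z = 0. Lengths are in m, angles in rad, forces in N, time in s.
With the tool pointing down it reaches from about 0.4 to 0.875 m from the base axis. Payload 19.3 kg.
Tool frame: the origin (TCP) lies at the very end of the fingers, on their centre line; the grasp point (between the pads) lies 19 mm behind it; z points along the fingers, y is the line along which they close (so a half turn about z gives the same grasp; the last joint's range is limited). The gripper opens to 85 mm and grips with 20 to 120 N. Pads are 22 mm wide; open, the fingers measure 114 mm over their backs; the gripper's body (76 mm by 85 mm) begins 54 mm behind the grasp point. The pads swing forward as they close: fully open they stand 13 mm farther back than shut.
Start: joints at [1.231, 0.521, -0.036, 1.599, 0.021, 1.021, -0.113], TCP at [0.167, -0.602, 0.231] pointing down, gripper open.
Joint ranges: [-2.91, 2.91], [-0.3, 2.13], [-1.5, 1.42], [0.17, 2.43], [-1.26, 4.41], [0.16, 1.93], [-2.52, 2.52]. Speed limits (rad/s): [1.89, 1.89, 2.39, 2.39, 3.01, 3.01, 3.01].

## Interface

Orientations are given as [roll, pitch, yaw] about the fixed x, y, z axes, in that order (R = Rz(yaw) Ry(pitch) Rx(roll)).
In Python, from workcell import bot gives the robot as it stands.
- The arm moves only by the tool jog_arm, never from a script. Its argument "motion" is a list of rows, each a list of 5 numbers: the shift along the tool's x, y, z scaled (see below), then the turn about the tool's z scaled (see below), then the opening, from 0 (shut) to 1 (fully open). A call has 1 to 12 rows; each row shifts and turns the commanded pose from where the row before left it, along the tool's axes as they then stand; what a row does not reach is not made up. The controller multiplies each number of a shift by 30 mm and each number of a turn by 0.08 rad. A row lasts 1/10 s, in which the tool goes at most 50 mm and 8.59 degrees, less where a joint would pass 70% of its speed; a pose out of reach is approached as far as the arm can. A call with a number of a shift or a turn outside -1 to 1 is refused whole. A call with a gripper value outside its range is refused whole. The fingers move at their own pace and stop on an object; "newtons" is the grip in N (left out, the last holds). Time passes only in rows, so rows that do not move let the fingers close. It gives the time, the measured TCP pose, the force, the opening and the grip force at its end, in the units of the state.
- bot.observe(): the state, without advancing time (a new reading comes with each control period).
- bot.grab_frame(name): name is "side" or "top"; returns a dict with "pixels" (480x640x3 uint8, red, green, blue), "fovy" (degrees; the focal length in pixels is half the picture's height over the tangent of half this angle, whatever the lens; pixels are square), "cx", "cy" (the principal point, pixels), "rvec" (rotation vector, rad) and "tvec" (3), from world to camera coordinates, as OpenCV has them. Camera axes: x right, y down, z forward; pixel columns grow to the right and rows downward; lengths in m; the calibration is good to about 2 mm. A picture is of the moment at which its call begins. There is no depth.
- bot.job_done(): hands the job in; it is judged then, once.
The state is a dict: "clock": time; "qpos": joint angles; "qd": joint speeds; "joint_efforts": joint torques, N m; "position": TCP position; "tool_rot": TCP orientation; "force": force on the tool from outside, world axes, zero at the start; "moment": the same for the moment, N m; "grip_width": finger opening in m; "finger_force": force on a finger pad.
Only numpy, scipy, OpenCV 4.12 (cv2) and the standard library are available. Lean on these libraries where they do the work, as an engineer would, in place of code of your own. Each camera call takes 0.05 s, during which the arm holds its last target. There are 200 camera calls.

## Working session

There is one attempt and no reset: what is moved stays moved. The work goes in short steps, Python scripts to look and compute and a tool call to move; the robot and the scene stay as the last step left them, time stands still between calls to the robot, and variables do not carry over. Pictures are saved under pics/ and viewed, at most 10 in all, crops included, and the job is handed in when it is done.

Besides the shell and the picture viewer there is one more tool, called as name(argument=value, ...) on one line, values as JSON. jog_arm: Moves the arm, as the interface text tells. Shifts and turns lie within -1 to 1; 1 stands for 30 mm of shift or 0.08 rad of turn. Its arguments: {"type":"object","properties":{"motion":{"type":"array","items":{"type":"array","items":{"type":"number"}}},"newtons":{"type":"number"}},"required":["motion"]}

```bash
mkdir -p pics; ls; cat > h.py <<'E'
import numpy as np, cv2
from workcell import bot
def grab(n,f=None):
    d=bot.grab_frame(n)
    if f: cv2.imwrite('pics/'+f,cv2.cvtColor(d['pixels'],cv2.COLOR_RGB2BGR))
    return d
def cam(d):
    f=240/np.tan(np.radians(d['fovy'])/2)
    K=np.array([[f,0,d['cx']],[0,f,d['cy']],[0,0,1.]])
    R=cv2.Rodrigues(np.array(d['rvec'],float))[0]; return K,R,np.array(d['tvec'],float).reshape(3)
def at(d,u,v,z):
    K,R,t=cam(d); r=R.T@np.linalg.solve(K,[u,v,1.]); c=-R.T@t
    return c+r*(z-c[2])/r[2]
def px(d,p):
    K,R,t=cam(d); q=K@(R@np.array(p,float)+t); return q[:2]/q[2]
E
python3 - <<'E'
from h import *
for n in('top','side'):
    d=grab(n,n+'0.png'); K,R,t=cam(d); print(n,K[0,0],d['cx'],d['cy'],-R.T@t,R[2], [k for k in d])
print(bot.observe())
E
```

```text
pics
top 467.1231726424478 312.7298369706041 241.95354995668217 [0.45898944 0.05147451 1.14769453] [ 0.12608256 -0.02136808 -0.99178959] ['pixels', 'fovy', 'cx', 'cy', 'rvec', 'tvec']
side 440.347445307824 325.30765135455505 244.26380006263872 [ 0.29271255 -0.62437621  0.91471247] [ 0.25604985  0.6141292  -0.74651443] ['pixels', 'fovy', 'cx', 'cy', 'rvec', 'tvec']
{'clock': 0.1, 'qpos': array([ 1.23081131,  0.52196829, -0.03631861,  1.59993238,  0.02121425,
        1.02109386, -0.11279354]), 'qd': array([-2.08153789e-05, -1.78661769e-03, -5.38726189e-04, -1.13165007e-03,
        9.45639226e-06,  8.92217677e-04, -3.64539194e-04]), 'joint_efforts': array([ 6.48585730e-03, -9.28494716e+01,  1.98554769e+00, -3.70534766e+01,
        1.81955541e-02,  5.36256703e-03,  3.90506068e-05]), 'position': array([ 0.16645891, -0.60212171,  0.2307814 ]), 'tool_rot': array([-3.14057983e+00,  8.68650690e-05,  2.69780005e-01]), 'force': array([0.31908114, 0.00422903, 0.15779091]), 'moment': array([ 0.00102678, -0.02644829,  0.01763174]), 'finger_force': 0.0, 'grip_width': 0.08528261094393175}
```

View pics/top0.png

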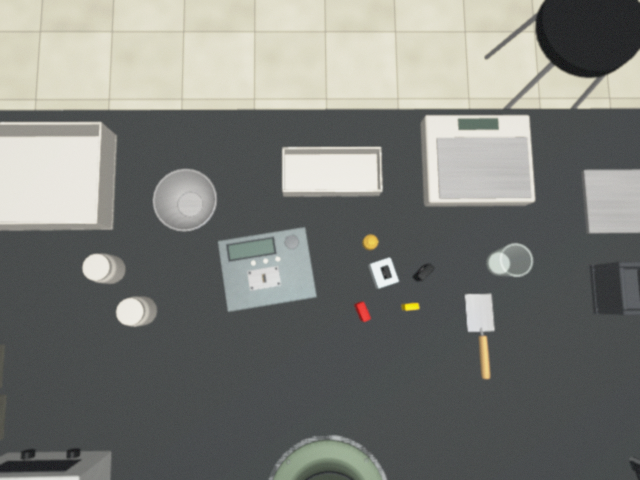

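View pics/side0.png

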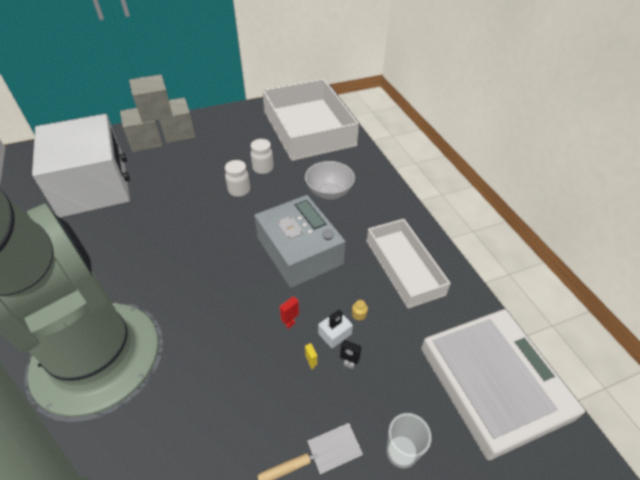

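```bash
python3 - <<'E'
from h import *
a=cv2.imread('pics/top0.png');b=cv2.imread('pics/side0.png')
A=cv2.resize(a[220:330,210:440],None,fx=3.4,fy=3.4,interpolation=cv2.INTER_CUBIC)[:, :782]
B1=cv2.resize(b[290:375,270:375],None,fx=3.7,fy=2.6*3.7/2.6,interpolation=cv2.INTER_CUBIC)
cv2.imwrite('pics/cA.png',A)
B2=cv2.resize(b[190:290,245:355],None,fx=3.5,fy=3.5,interpolation=cv2.INTER_CUBIC)
h=max(B1.shape[0],B2.shape[0]);o=np.zeros((h,B1.shape[1]+B2.shape[1],3),np.uint8);o[:B1.shape[0],:B1.shape[1]]=B1;o[:B2.shape[0],B1.shape[1]:]=B2
cv2.imwrite('pics/cB.png',o); print(A.shape,o.shape,B1.shape)
E
```

```text
(374, 782, 3) (350, 773, 3) (314, 388, 3)
```

View pics/cA.png

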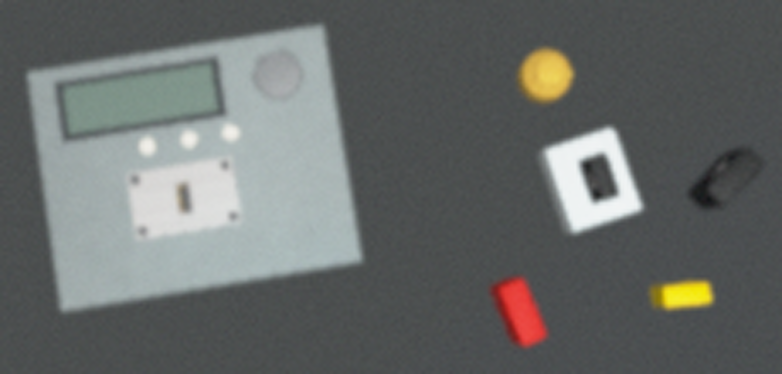

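View pics/cB.png

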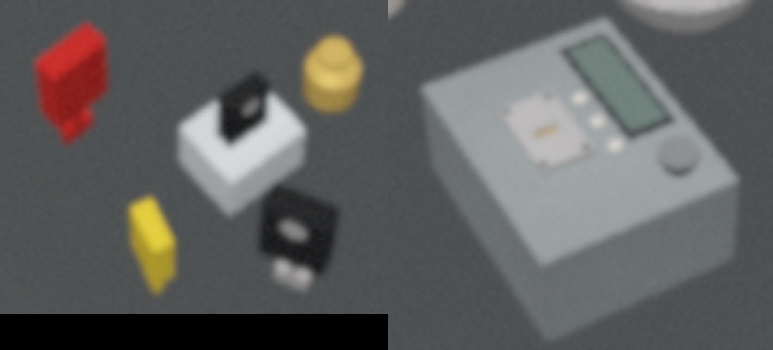

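```bash
cat > fit.py <<'E'
from h import *
from scipy.optimize import least_squares
T=grab('top');S=grab('side')
fa=lambda u,v:((u+.5)/3.4-.5+210,(v+.5)/3.4-.5+220)
f1=lambda u,v:((u+.5)/3.7-.5+270,(v+.5)/3.7-.5+290)
f2=lambda u,v:((u-388+.5)/3.5-.5+245,(v+.5)/3.5-.5+190)
def fit(name,obs,x0):
    def res(p,full=False):
        c,s=np.cos(p[2]),np.sin(p[2]);r=[]
        for d,uv,q in obs:
            r.append(px(d,[p[0]+c*q[0]-s*q[1],p[1]+s*q[0]+c*q[1],q[2]])-uv)
        return np.concatenate(r)
    o=least_squares(res,x0);print(name,o.x.round(4),np.round(o.fun,1));return o.x
C=[(.08,.1,.09),(.08,-.1,.09),(-.08,-.1,.09),(-.08,.1,.09)]
ct=[(T,fa(*u),q) for u,q in zip([(27,72),(324,25),(362,262),(61,312)],C)]
cs=[(S,f2(*u),q) for u,q in zip([(603,17),(738,180),(543,265),(420,90)],C)]
D=[(.03,.025,.04),(.03,-.025,.04),(-.03,-.025,.04),(-.03,.025,.04)]
st=[(T,fa(*u),q) for u,q in zip([(541,150),(614,127),(643,209),(572,234)],D)]
x0=[.5,.15,.1]
c1=fit('con top',ct,x0);c2=fit('con side',cs,x0);c=fit('con',ct+cs,x0)
s1=fit('stand top',st,[.5,-.1,.3])
G=[(.016,.007,.084),(.016,-.007,.084),(-.016,-.007,.084),(-.016,.007,.084)]
kt=[(T,fa(*u),q) for u,q in zip([(580,158),(607,152),(619,195),(592,203)],G)]
fit('key top',kt,[.5,-.1,.3])
ks=[(S,f1(*u),q) for u,q in zip([(306,129),(232,213),(178,134)],[D[1],D[2],D[3]])]
fit('stand side',ks,[.5,-.1,.3])
fit('stand both',st+ks,[.5,-.1,.3])
for n,p in(('T',at(T,*fa(184,197),.095)),('S',at(S,*f2(546,131),.095))):
    for cc in (c1,c2,c):
        R=np.array([[np.cos(cc[2]),np.sin(cc[2])],[-np.sin(cc[2]),np.cos(cc[2])]]);print(n,'slot',p,R@(p[:2]-cc[:2]))
E
python3 fit.py
```

```text
con top [0.5334 0.1335 0.1517] [ 0.3  0.2 -0.3  0.2 -0.1 -0.1  0.1 -0.3]
con side [0.531  0.133  0.1639] [ 0.   0.3  0.3 -0.3 -0.1  0.3 -0.2 -0.4]
con [0.5325 0.1335 0.156 ] [ 0.2  0.8 -0.4  0.5  0.1  0.1  0.3  0.4  0.8  0.1  0.6 -0.3  0.  -0.1
  0.5 -0.9]
stand top [ 0.5251 -0.1409  0.3153] [ 1.1  0.2 -0.7  0.3 -0.7  0.1  0.4 -0.5]
key top [ 0.5244 -0.1381  0.2372] [ 0.9 -0.5 -1.1 -0.2 -0.9  0.7  1.1 -0.1]
stand side [ 0.5194 -0.1487  0.372 ] [-0.5  2.4  0.5 -4.5 -0.1  2.4]
stand both [ 0.523  -0.144   0.3367] [ 2.2  1.4  0.2  1.   0.8  0.6  2.   0.4  0.2  0.7  0.6 -6.8  0.7 -0.3]
T slot [0.5130514  0.13963821 0.095     ] [-0.01923847  0.00911395]
T slot [0.5130514  0.13963821 0.095     ] [-0.01660866  0.00949335]
T slot [0.5130514  0.13963821 0.095     ] [-0.01820768  0.00911686]
S slot [0.51008114 0.13771431 0.095     ] [-0.02246529  0.00766087]
S slot [0.51008114 0.13771431 0.095     ] [-0.0198531   0.00808004]
S slot [0.51008114 0.13771431 0.095     ] [-0.02144081  0.00767787]
```

```bash
cat > m.py <<'E'
from h import *
from scipy.optimize import least_squares
a=cv2.imread('pics/top0.png').astype(float);b=cv2.imread('pics/side0.png').astype(float)
T=grab('top');S=grab('side')
def hull(d,p,box):
    c,s=np.cos(p[2]),np.sin(p[2]);hx,hy,z0,z1=box
    P=[px(d,[p[0]+c*x-s*y,p[1]+s*x+c*y,z]) for x in(-hx,hx) for y in(-hy,hy) for z in(z0,z1)]
    return cv2.convexHull(np.array(P,np.float32))
def mom(m):
    M=cv2.moments(m);return np.array([M['m10']/M['m00'],M['m01']/M['m00'],0.5*np.arctan2(2*M['mu11'],M['mu20']-M['mu02']),M['m00']])
def fit(n,d,M,box,x0):
    f=lambda p:(mom(hull(d,p,box))-M)[:3]*[1,1,10]
    o=least_squares(f,x0,diff_step=1e-3);print(n,o.x.round(4),'area',M[3],mom(hull(d,o.x,box))[3],o.fun.round(2));return o.x
for n,d,im,roi in(('T',T,a,(363,405,252,295)),('S',S,b,(315,356,305,350))):
    u0,u1,v0,v1=roi;g=im.mean(2)[v0:v1,u0:u1]
    w=(g>130).astype(np.uint8);k,l,st,_=cv2.connectedComponentsWithStats(w);i=1+st[1:,4].argmax()
    ct=cv2.findContours((l==i).astype(np.uint8),cv2.RETR_EXTERNAL,cv2.CHAIN_APPROX_NONE)[0][0]
    h=cv2.convexHull(ct);F=np.zeros(g.shape,np.uint8);cv2.fillPoly(F,[h],1)
    M=mom(F);M[:2]+=[u0,v0]
    if n=='T': fit('stand'+n,d,M,(.03,.025,0,.04),[.524,-.14,.3])
    K=(np.clip((215-g)/(215-40),0,1)*cv2.erode(F,np.ones((5,5)))).astype(np.float32);K[K<.15]=0
    M=mom(K);M[:2]+=[u0,v0]; 
    if n=='T':fit('key'+n,d,M,(.016,.007,.04,.084),[.524,-.14,.3])
for n,d,im,(u,v) in(('T',T,a,(264,278)),('S',S,b,(290,227))):
    g=im.min(2)[v-7:v+8,u-7:u+8];K=np.clip(np.median(g)-12-g,0,None).astype(np.float32)
    k,l,st,_=cv2.connectedComponentsWithStats((K>0).astype(np.uint8));K[l!=l[6:9,6:9].max()]=0
    M=mom(K);print(n,M[:2]+[u-7,v-7],M[2],at(d,M[0]+u-7,M[1]+v-7,.094),st[:,4])
print('weight',at(T,370.5,242,.04),'blackkey',at(T,425,271,.02))
E
python3 m.py
```

```text
standT [ 0.5259 -0.1437  0.2715] area 655.0 594.2475463193841 [-0.  0. -0.]
keyT [ 0.5252 -0.1409  0.3125] area 82.25523816049099 132.29344461718574 [ 0. -0.  0.]
T [263.63982684 277.72121212] 1.4389503450074814 [0.51280706 0.14000136 0.094     ] [173  52]
S [289.67346939 227.01360544] -0.3691998739570229 [0.51014157 0.13894303 0.094     ] [191   6  21   7]
weight [ 0.59856054 -0.1108852   0.04      ] blackkey [ 0.5290645  -0.24455758  0.02      ]
```

jog_arm(motion=[[0.5,-0.4,0,0,0.5],[0.97,-0.73,0,0,0.5],[0.97,-0.73,0,0,0.5],[0.97,-0.73,0,0,0.5],[0.97,-0.73,0,0,0.5],[0.97,-0.73,0,0,0.5],[0.97,-0.73,0,0,0.5],[0.97,-0.73,0,0,0.5],[0.97,-0.73,0,0,0.5],[0.97,-0.73,0,0,0.5],[0.97,-0.73,0,0,0.5],[0.97,-0.73,0,0,0.5]])

```text
clock: 1.5
position: [0.4229, -0.2681, 0.2314]
tool_rot: [3.141, -0.0, 0.27]
force: [0.7, -0.4, -0.1]
grip_width: 0.0426
finger_force: 0.0
```

jog_arm(motion=[[0.88,-0.63,0,-0.1,0.5],[0.88,-0.63,0,-0.1,0.5],[0.88,-0.63,0,-0.1,0.5],[0.88,-0.63,0,-0.08,0.5],[0.8,-0.6,0.5,0,0.5],[0,0,1,0,0.5],[0,0,1,0,0.5],[0,0,0.8,0,0.5],[0,0,0,0,0.5]])

```text
clock: 2.4
position: [0.5187, -0.1426, 0.1298]
tool_rot: [-3.139, 0.004, 0.3]
force: [-0.3, -0.4, 0.3]
grip_width: 0.0426
finger_force: 0.0
```

```bash
python3 - <<'E'
from h import *
d=grab('side');t=grab('top')
a=cv2.cvtColor(d['pixels'],cv2.COLOR_RGB2BGR)[235:375,265:405];b=cv2.cvtColor(t['pixels'],cv2.COLOR_RGB2BGR)[200:340,315:455]
cv2.imwrite('pics/s1.png',np.hstack([cv2.resize(x,None,fx=2.85,fy=2.85,interpolation=cv2.INTER_CUBIC) for x in(a,b)]))
o=bot.observe();print(o['position'],o['tool_rot'],px(d,o['position']))
E
```

```text
[ 0.52031392 -0.14307834  0.13281387] [-3.14142654e+00  1.67748239e-04  3.00126008e-01] [335.59537411 302.40957652]
```

View pics/s1.png

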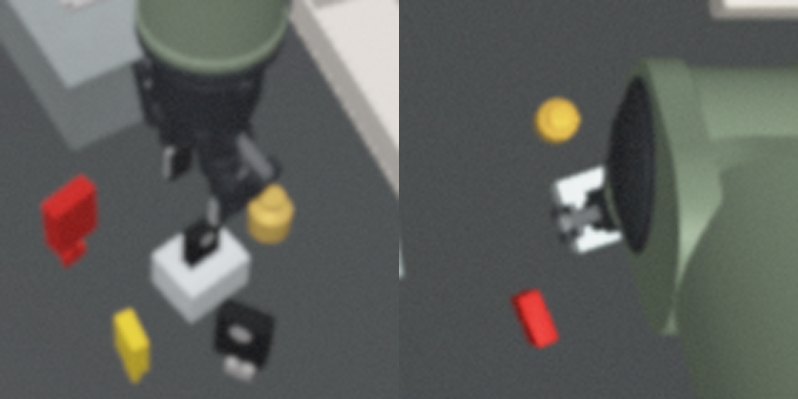

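jog_arm(motion=[[0.16,0,0.7,0,0.5],[0,0,0.7,0,0.5],[0,0,0.7,0,0.5],[0,0,0.5,0,0.5],[0,0,0.27,0,0.5],[0,0,0,0,0.5]])

```text
clock: 3.1
position: [0.5251, -0.1418, 0.0466]
tool_rot: [3.141, -0.0, 0.3]
force: [0.6, 0.2, 0.1]
grip_width: 0.0427
finger_force: 0.0
```

jog_arm(motion=[[0,0,0,0,0.3],[0,0,0,0,0.2],[0,0,0,0,0.1],[0,0,0,0,0],[0,0,0,0,0],[0,0,0,0,0]], newtons=35)

```text
clock: 3.7
position: [0.5253, -0.1418, 0.0472]
tool_rot: [3.141, -0.001, 0.3]
force: [-1.2, 0.0, 8.0]
grip_width: 0.0138
finger_force: 34.2
```

jog_arm(motion=[[0,0,-0.2,0,0],[0,0,-0.4,0,0],[0,0,-0.7,0,0],[0,0,-0.8,0,0],[0,0,-0.9,0,0],[0,0,-0.9,0,0],[0,0,0,0,0]])

```text
clock: 4.4
position: [0.5263, -0.142, 0.1674]
tool_rot: [3.139, -0.005, 0.3]
force: [0.5, 0.1, -1.0]
grip_width: 0.0136
finger_force: 34.2
```

jog_arm(motion=[[0.234,-0.908,0,0,0],[0.234,-0.908,0,0,0],[0.234,-0.908,0,0,0],[0.234,-0.908,0,0,0],[0.234,-0.908,0,0,0],[0.234,-0.908,0,0,0],[0.234,-0.908,0,0,0],[0.234,-0.908,0,0,0],[0.234,-0.908,0,0,0],[0.234,-0.908,0,0,0],[0,0,0.5,0.91,0],[0,0,0.3,0.9,0]])

```text
clock: 5.6
position: [0.5108, 0.1401, 0.1389]
tool_rot: [-3.141, 0.0, 0.154]
force: [-0.1, -0.9, -0.6]
grip_width: 0.0135
finger_force: 34.2
```

jog_arm(motion=[[0,0,0,0,0],[0,0,0,0,0],[0,0,0,0,0]])

```text
clock: 5.9
position: [0.5115, 0.1393, 0.1398]
tool_rot: [-3.141, -0.001, 0.157]
force: [0.5, 0.2, -0.4]
grip_width: 0.0135
finger_force: 34.2
```

```bash
python3 - <<'E'
from h import *
d=grab('side');t=grab('top')
u,v=238,172
a=cv2.cvtColor(d['pixels'],cv2.COLOR_RGB2BGR)[v:v+100,u:u+110];b=cv2.cvtColor(t['pixels'],cv2.COLOR_RGB2BGR)[220:320,210:320]
cv2.imwrite('pics/s2.png',np.hstack([cv2.resize(x,None,fx=3.6,fy=3.6,interpolation=cv2.INTER_CUBIC) for x in(a,b)]))
o=bot.observe();p=o['position'];print(p,o['tool_rot'],o['force'],o['moment'])
f=lambda q:((q-[u,v]+.5)*3.6-.5).round(1)
print('tip',f(px(d,p-[0,0,.033])),'gripbottom',f(px(d,p-[0,0,.007])),'slotguess',f(px(d,[.512,.139,.095])),f(np.array([289.7,227.])))
E
```

```text
[0.51150975 0.13922986 0.13974074] [-3.14141073e+00 -7.44600809e-04  1.56079090e-01] [ 0.68504531  0.27230472 -0.62671503] [-0.01742812  0.0126142   0.00214392]
tip [188.2 186.2] gripbottom [186.6 160.1] slotguess [189.7 197.7] [187.4 199.3]
```

View pics/s2.png

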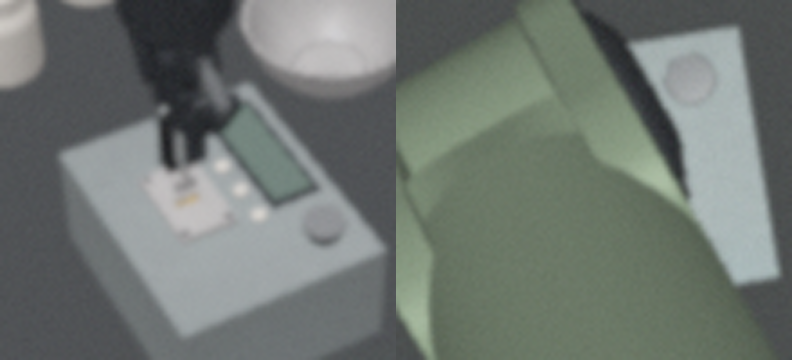

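jog_arm(motion=[[0,0,0.15,0,0],[0,0,0.15,0,0],[0,0,0.05,0,0],[0,0,0.03,0,0],[0,0,0,0,0]])

```text
clock: 6.5
position: [0.5114, 0.1394, 0.1277]
tool_rot: [-3.142, -0.0, 0.155]
force: [0.8, -0.1, 0.1]
grip_width: 0.0134
finger_force: 34.1
```

jog_arm(motion=[[0,0,0.03,0,0],[0,0,0.03,0,0],[0,0,0,0,0]])

```text
clock: 6.8
position: [0.5115, 0.1394, 0.126]
tool_rot: [-3.141, -0.0, 0.155]
force: [1.4, 0.4, 0.2]
grip_width: 0.0137
finger_force: 34.2
```

jog_arm(motion=[[0,0,0.03,0,0],[0,0,0,0,0]])

```text
clock: 7.0
position: [0.5115, 0.1394, 0.1251]
tool_rot: [-3.141, -0.0, 0.155]
force: [1.1, 0.4, -0.1]
grip_width: 0.0134
finger_force: 34.2
```

jog_arm(motion=[[0,0,0.04,0,0],[0,0,0.04,0,0],[0,0,0,0,0]])

```text
clock: 7.3
position: [0.5114, 0.1394, 0.1226]
tool_rot: [-3.141, -0.0, 0.155]
force: [4.4, 0.6, -0.8]
grip_width: 0.0138
finger_force: 34.2
```

jog_arm(motion=[[0,0,0.04,0,0],[0,0,0.03,0,0],[0,0,0,0,0]])

```text
clock: 7.6
position: [0.5114, 0.1394, 0.1205]
tool_rot: [-3.142, -0.0, 0.155]
force: [4.3, 1.2, -0.9]
grip_width: 0.0137
finger_force: 34.3
```

jog_arm(motion=[[0.025,0,0.02,0,0],[0,0,0.03,0,0],[0,0,0.03,0,0],[0,0,0,0,0]])

```text
clock: 8.0
position: [0.5117, 0.1394, 0.118]
tool_rot: [3.142, 0.001, 0.155]
force: [1.8, 0.3, -0.9]
grip_width: 0.0138
finger_force: 34.2
```

jog_arm(motion=[[0,0,0.04,0,0],[0,0,0.03,0,0],[0,0,0.03,0,0],[0,0,0,0,0]])

```text
clock: 8.4
position: [0.5118, 0.1394, 0.115]
tool_rot: [3.142, 0.0, 0.155]
force: [0.4, -0.1, -0.7]
grip_width: 0.0136
finger_force: 34.2
```

jog_arm(motion=[[0,0,0.04,0,0],[0,0,0.04,0,0],[0,0,0.03,0,0],[0,0,0,0,0]])

```text
clock: 8.8
position: [0.5119, 0.1394, 0.1117]
tool_rot: [3.142, 0.0, 0.155]
force: [-0.2, -0.2, -0.2]
grip_width: 0.014
finger_force: 34.2
```

jog_arm(motion=[[0,0,0.02,0,0],[0,0,0.015,0,0],[0,0,0,0,0]])

```text
clock: 9.1
position: [0.512, 0.1394, 0.1108]
tool_rot: [-3.142, 0.0, 0.155]
force: [-0.1, 0.0, -0.4]
grip_width: 0.0134
finger_force: 34.2
```

jog_arm(motion=[[0,0,0.02,0,0],[0,0,0.015,0,0],[0,0,0,0,0]])

```text
clock: 9.4
position: [0.5121, 0.1395, 0.1101]
tool_rot: [3.142, -0.0, 0.155]
force: [-0.9, -0.4, 6.8]
grip_width: 0.014
finger_force: 35.4
```

jog_arm(motion=[[0,0,0.01,0,0],[0,0,0,0,0]])

```text
clock: 9.6
position: [0.5122, 0.1395, 0.11]
tool_rot: [-3.142, -0.001, 0.155]
force: [-3.0, -1.0, 11.0]
grip_width: 0.0133
finger_force: 36.1
```

jog_arm(motion=[[0,0,-0.02,0,0],[0,0,0,0.4,0],[0,0,0,0.7,0],[0,0,0,0.7,0],[0,0,0,0.7,0],[0,0,0,0,0]])

```text
clock: 10.2
position: [0.5122, 0.1397, 0.1102]
tool_rot: [-3.141, -0.001, -0.047]
force: [0.2, 1.5, 2.1]
grip_width: 0.0135
finger_force: 34.6
```

```bash
python3 -c "
from h import *
o=bot.observe();print(o['position'],o['tool_rot'],o['force'],o['moment'])"
```

```text
[0.51221505 0.1397481  0.11023672] [-3.14134720e+00 -5.51073572e-04 -4.66647516e-02] [0.21556202 1.51889422 2.08620673] [ 0.22353792 -0.06693317  0.03996941]
```

Turning freely, forces are low; continue.

jog_arm(motion=[[0,0,0,0.8,0],[0,0,0,0.8,0],[0,0,0,0.8,0],[0,0,0,0.8,0],[0,0,0,0.8,0],[0,0,0,0,0]])

```text
clock: 10.8
position: [0.5121, 0.1395, 0.1102]
tool_rot: [3.142, -0.0, -0.365]
force: [-0.1, 0.7, 3.9]
grip_width: 0.0136
finger_force: 34.7
```

jog_arm(motion=[[0,0,0,0.8,0],[0,0,0,0.8,0],[0,0,0,0.8,0],[0,0,0,0.8,0],[0,0,0,0.8,0],[0,0,0,0,0]])

```text
clock: 11.4
position: [0.512, 0.1394, 0.1102]
tool_rot: [3.141, -0.001, -0.683]
force: [-0.6, -2.2, 6.4]
grip_width: 0.0136
finger_force: 35.2
```

```bash
python3 -c "
from h import *
o=bot.observe();print(o['position'],o['tool_rot'],o['force'],o['moment'])"
```

```text
[0.51200831 0.13943023 0.11015575] [ 3.14111367e+00 -5.35925289e-04 -6.83313722e-01] [-0.64751603 -2.18110455  6.43577013] [-0.47670412  0.16336797  0.10344202]
```

jog_arm(motion=[[0,0,-0.005,0.8,0],[0,0,0,0.8,0],[0,0,0,0.8,0],[0,0,0,0.8,0],[0,0,0,0.8,0],[0,0,0,0.6,0],[0,0,0,0,0]])

```text
clock: 12.1
position: [0.5118, 0.1392, 0.1101]
tool_rot: [3.14, -0.001, -1.051]
force: [-1.8, -1.4, 10.0]
grip_width: 0.0139
finger_force: 36.0
```

```bash
python3 -c "
from h import *
o=bot.observe();print(o['position'],o['tool_rot'],o['force'],o['moment'])"
```

```text
[0.51182667 0.13922393 0.11008859] [ 3.14040390e+00 -6.83378311e-04 -1.05059006e+00] [-1.8312883  -1.3847572   9.96319517] [-0.28969757  0.46246664  0.03134504]
```

jog_arm(motion=[[0,0,-0.015,0,0],[0,0,0,0.4,0],[0,0,0,0.4,0],[0,0,0,0.3,0],[0,0,0,0,0]])

```text
clock: 12.6
position: [0.5117, 0.1393, 0.1103]
tool_rot: [3.14, -0.0, -1.139]
force: [-0.3, -1.1, 0.1]
grip_width: 0.0132
finger_force: 34.9
```

```bash
python3 -c "
from h import *
o=bot.observe();print(o['position'],o['tool_rot'],o['force'],o['moment'])"
```

```text
[0.51168368 0.1392915  0.11033903] [ 3.14038640e+00 -3.47518733e-04 -1.13949509e+00] [-0.32076792 -1.10606374  0.10334324] [-0.22448738  0.25310652  0.07629431]
```

jog_arm(motion=[[0,0,0,0.3,0],[0,0,0,0.3,0],[0,0,0,0,0]])

```text
clock: 12.9
position: [0.5117, 0.1393, 0.1104]
tool_rot: [3.141, -0.0, -1.189]
force: [-0.9, -1.6, -3.6]
grip_width: 0.0137
finger_force: 34.6
```

```bash
python3 -c "
from h import *
o=bot.observe();print(o['position'],o['tool_rot'],o['force'],o['moment'])"
```

```text
[0.51169981 0.13931559 0.11044325] [ 3.14068313e+00 -3.59801372e-04 -1.18948323e+00] [-0.86899814 -1.61842633 -3.55669181] [-0.39215081  0.46138014  0.06115869]
```

jog_arm(motion=[[0,0,0,0.3,0],[0,0,0,0.3,0],[0,0,0,0,0]])

```text
clock: 13.2
position: [0.5117, 0.1394, 0.1105]
tool_rot: [3.141, -0.0, -1.238]
force: [-3.1, -2.1, -3.7]
grip_width: 0.0135
finger_force: 34.7
```

```bash
python3 -c "
from h import *
o=bot.observe();print(o['position'],o['tool_rot'],o['force'],o['moment'])"
```

```text
[0.51171291 0.13936574 0.11046882] [ 3.14077156e+00 -4.84188281e-04 -1.23770902e+00] [-3.05597999 -2.13185482 -3.68485216] [-0.53690524  0.91524434  0.12870475]
```

jog_arm(motion=[[0,0,0,0.3,0],[0,0,0,0,0],[0,0,0,0,0]])

```text
clock: 13.5
position: [0.5117, 0.1394, 0.1105]
tool_rot: [3.141, -0.0, -1.261]
force: [-3.9, -4.3, -6.0]
grip_width: 0.0137
finger_force: 34.5
```

```bash
python3 -c "
from h import *
o=bot.observe();print(o['position'],o['tool_rot'],o['force'],o['moment'])"
```

```text
[0.51170814 0.13935151 0.11053308] [ 3.14087161e+00 -1.95911984e-04 -1.26099976e+00] [-3.92873218 -4.28509689 -5.97928547] [-0.87439552  0.93829546  0.22928233]
```

jog_arm(motion=[[0,0,0,-0.5,0],[0,0,0,-0.9,0],[0,0,0,-0.9,0],[0,0,0,-0.9,0],[0,0,0,-0.9,0],[0,0,0,-0.9,0],[0,0,0,0,0]])

```text
clock: 14.2
position: [0.512, 0.1394, 0.1109]
tool_rot: [-3.141, 0.0, -0.86]
force: [-3.0, -2.3, -1.9]
grip_width: 0.0139
finger_force: 35.0
```

jog_arm(motion=[[0,0,0,-0.9,0],[0,0,0,-0.9,0],[0,0,0,-0.9,0],[0,0,0,-0.9,0],[0,0,0,-0.9,0],[0,0,0,-0.9,0],[0,0,0,-0.9,0],[0,0,0,0,0]])

```text
clock: 15.0
position: [0.5125, 0.1395, 0.111]
tool_rot: [-3.141, -0.001, -0.358]
force: [-0.6, -1.1, -1.6]
grip_width: 0.0136
finger_force: 35.1
```

```bash
python3 -c "
from h import *
o=bot.observe();print(o['position'],o['tool_rot'],o['force'],o['moment'])"
```

```text
[0.51245749 0.13950423 0.11098154] [-3.14072205e+00 -5.55876045e-04 -3.57982086e-01] [-0.58460045 -1.14244101 -1.57040597] [-0.35101517  0.21934953  0.0421776 ]
```

jog_arm(motion=[[0,0,0,-0.9,0],[0,0,0,-0.9,0],[0,0,0,-0.9,0],[0,0,0,-0.9,0],[0,0,0,-0.9,0],[0,0,0,-0.5,0],[0,0,0,0,0]])

```text
clock: 15.7
position: [0.5125, 0.1398, 0.1109]
tool_rot: [-3.141, -0.001, 0.04]
force: [0.2, 1.1, -0.9]
grip_width: 0.0136
finger_force: 35.3
```

```bash
python3 -c "
from h import *
o=bot.observe();print(o['position'],o['tool_rot'],o['force'],o['moment'])"
```

```text
[0.51245227 0.13980651 0.11090751] [-3.14086929e+00 -7.70042967e-04  4.04655236e-02] [ 0.22601614  1.05804707 -0.88676575] [0.27360732 0.01781385 0.0199218 ]
```

jog_arm(motion=[[0,0,0,-0.5,0],[0,0,0,-0.4,0],[0,0,0,-0.5,0],[0,0,0,0,0],[0,0,0,0,0]])

```text
clock: 16.2
position: [0.5122, 0.1395, 0.1108]
tool_rot: [-3.141, -0.0, 0.153]
force: [-0.0, -0.3, -0.4]
grip_width: 0.0135
finger_force: 35.3
```

```bash
python3 -c "
from h import *
o=bot.observe();print(o['position'],o['tool_rot'],o['force'],o['moment'])"
```

```text
[0.51215627 0.13946836 0.11077032] [-3.14147277e+00 -2.70681887e-04  1.52952459e-01] [-8.70587168e-05 -2.65295742e-01 -4.27501659e-01] [ 0.00852503  0.04427329 -0.0012013 ]
```

jog_arm(motion=[[0,0,-0.05,0,0],[0,0,-0.08,0,0],[0,0,-0.08,0,0],[0,0,0,0,0]])

```text
clock: 16.6
position: [0.5122, 0.1395, 0.1174]
tool_rot: [-3.141, -0.001, 0.155]
force: [-0.2, 0.3, -0.4]
grip_width: 0.0135
finger_force: 35.3
```

jog_arm(motion=[[0,0,-0.1,0,0],[0,0,-0.15,0,0],[0,0,-0.2,0,0],[0,0,-0.3,0,0],[0,0,-0.5,0,0],[0,0,-0.5,0,0],[0,0,0,0,0],[0,0,0,0,0]])

```text
clock: 17.4
position: [0.512, 0.1396, 0.1698]
tool_rot: [-3.141, -0.001, 0.156]
force: [-0.3, -0.5, -0.5]
grip_width: 0.0138
finger_force: 35.3
```

jog_arm(motion=[[0,0,0,-0.9,0],[0,0,0,-0.91,0],[-0.235,0.909,0,0,0],[-0.235,0.909,0,0,0],[-0.235,0.909,0,0,0],[-0.235,0.909,0,0,0],[-0.235,0.909,0,0,0],[-0.235,0.909,0,0,0],[-0.235,0.909,0,0,0],[-0.235,0.909,0,0,0],[-0.235,0.909,0,0,0],[-0.235,0.909,0,0,0]])

```text
clock: 18.6
position: [0.5249, -0.143, 0.1689]
tool_rot: [-3.141, 0.001, 0.3]
force: [0.5, 0.7, -0.3]
grip_width: 0.0136
finger_force: 35.3
```

jog_arm(motion=[[0,0,0.5,0,0],[0,0,0.5,0,0],[0,0,0.5,0,0],[0,0,0.3,0,0],[0,0,0,0,0],[0,0,0,0,0]])

```text
clock: 19.2
position: [0.5253, -0.142, 0.1156]
tool_rot: [-3.142, 0.0, 0.3]
force: [0.4, -0.8, 0.3]
grip_width: 0.0137
finger_force: 35.3
```

jog_arm(motion=[[0,0,0.4,0,0],[0,0,0.4,0,0],[0,0,0.3,0,0],[0,0,0.1,0,0],[0,0,0.1,0,0],[0,0,0.1,0,0],[0,0,0,0,0]])

```text
clock: 19.9
position: [0.5252, -0.1419, 0.0733]
tool_rot: [-3.141, 0.0, 0.3]
force: [0.5, -1.0, -0.6]
grip_width: 0.0134
finger_force: 35.3
```

jog_arm(motion=[[0,0,0.1,0,0],[0,0,0.1,0,0],[0,0,0.1,0,0],[0,0,0,0,0]])

```text
clock: 20.3
position: [0.5251, -0.1419, 0.0641]
tool_rot: [-3.141, 0.001, 0.3]
force: [0.3, -0.5, -0.3]
grip_width: 0.0134
finger_force: 35.3
```

Inside the pocket (tip about 9 mm below its mouth), no force. Continue to seat.

jog_arm(motion=[[0,0,0.15,0,0],[0,0,0.15,0,0],[0,0,0.12,0,0],[0,0,0.07,0,0],[0,0,0.05,0,0],[0,0,0,0,0]])

```text
clock: 20.9
position: [0.5252, -0.1419, 0.0481]
tool_rot: [-3.141, 0.0, 0.3]
force: [-0.6, 0.2, 0.1]
grip_width: 0.0135
finger_force: 35.3
```

jog_arm(motion=[[0,0,0.015,0,0],[0,0,0,0,0]])

```text
clock: 21.1
position: [0.5253, -0.1419, 0.0479]
tool_rot: [3.142, -0.0, 0.3]
force: [0.3, -0.0, -0.6]
grip_width: 0.0135
finger_force: 35.3
```

jog_arm(motion=[[0,0,0.02,0,0],[0,0,0,0,0],[0,0,0,0,0.3],[0,0,0,0,0.5],[0,0,0,0,0.5],[0,0,0,0,0.5],[0,0,0,0,0.5]])

```text
clock: 21.8
position: [0.5253, -0.1419, 0.0472]
tool_rot: [-3.142, 0.0, 0.3]
force: [0.5, 0.4, -1.2]
grip_width: 0.0427
finger_force: 0.0
```

jog_arm(motion=[[0,0,-0.3,0,0.5],[0,0,-0.7,0,0.5],[0,0,-1,0,0.5],[0,0,-1,0,0.5],[0,0,-1,0,0.5],[-1,0,-0.5,0,0.5],[-1,0,0,0,0.5],[-1,0.5,0,0,0.5],[-1,1,0,0,0.5],[-0.5,1,0,0,0.5],[0,1,0,0,0.5],[0,1,0,0,0.5]])

```text
clock: 23.0
position: [0.4361, -0.3122, 0.1831]
tool_rot: [3.141, -0.001, 0.299]
force: [1.4, 0.8, -0.5]
grip_width: 0.0424
finger_force: 0.0
```

jog_arm(motion=[[0,1,0,0,0.5],[0,1,0,0,0.5],[0,1,0,0,0.5],[0,0.5,0,0,0.5],[0,0,0,0,0.5],[0,0,0,0,0.5]])

```text
clock: 23.6
position: [0.467, -0.4109, 0.1825]
tool_rot: [-3.141, 0.0, 0.3]
force: [-0.0, -0.3, 0.3]
grip_width: 0.0428
finger_force: 0.0
```

```bash
python3 - <<'E'
from h import *
d=grab('side');t=grab('top')
a=cv2.cvtColor(d['pixels'],cv2.COLOR_RGB2BGR)[190:390,245:385];b=cv2.cvtColor(t['pixels'],cv2.COLOR_RGB2BGR)[210:350,210:450]
a=cv2.resize(a,None,fx=2.2,fy=2.2);b=cv2.resize(b,None,fx=2,fy=2);o=np.zeros((440,800,3),np.uint8);o[:,:308]=a;o[:280,310:790]=b
cv2.imwrite('pics/e.png',o);print(bot.observe()['force'])
E
```

```text
[-0.2045598  -0.00109913  0.2764373 ]
```

View pics/e.png

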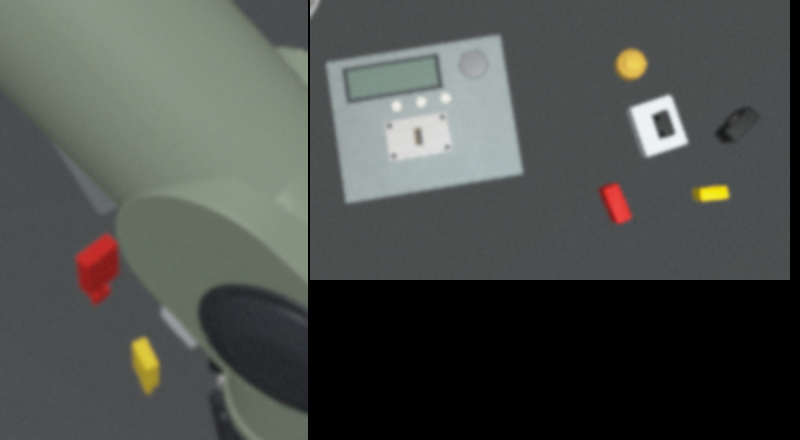

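The top view shows the key upright in the stand as at the start (crop 664,124). The slot is aligned at home, and the neighbouring things have not moved.

```bash
python3 -c "
from workcell import bot
print(bot.job_done())"
```

```text
the job is handed in; nothing more can be done
None
```

I handed the job in at about 24 s of the 72 s: key pushed home, turned clockwise to its stop (judged by the twist rising to 0.23 Nm), turned back, withdrawn and standing in its stand; wrist force was 11 N at most in the lock, and no verdict came back.

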